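# Change the coffee station's supply over from the brewer to the water boiler

### The arm

A 6-joint arm with a two-finger parallel gripper is mounted at the origin on the work surface. World frame = base frame: x ahead of the robot, y to its left, z up, the work surface at z = 0. Lengths are in m, angles in rad, forces in N, time in s.
With the tool pointing down it reaches from about 0.325 to 0.75 m from the base axis. Payload 7.6 kg.
Tool frame: the origin (TCP) lies at the very end of the fingers, on their centre line; the grasp point (between the pads) lies 19 mm behind it (hold_point_z is the distance from the TCP to the grasp point, in m); z points along the fingers, y is the direction in which the jaws open and shut (so a half turn about z gives the same grasp; the last joint's range is limited). The gripper opens to 85 mm and grips with 20 to 120 N. Pads are 22 mm wide; open, the fingers measure 114 mm over their backs; the gripper's body (76 mm by 85 mm) begins 54 mm behind the grasp point. The pads swing forward as they close: fully open they stand 13 mm farther back than shut.
Start: joints at [-1.369, 0.052, 1.401, -0, 1.689, -0.07], TCP at [0.141, -0.506, 0.231] pointing down, gripper open.
Joint ranges: [-2.9, 2.9], [-0.91, 2.17], [0.12, 2.37], [-1.06, 4.2], [0.26, 2.73], [-2.93, 2.93]. Speed limits (rad/s): [2.57, 2.57, 3.01, 3.14, 3.14, 3.14].

### API

Orientations are given as a rotation vector (axis times angle).
In Python, from rig import * gives the robot as it stands. The module is installed in compiled form; this text tells all that it offers. Calls block until the motion is done:
- move_ptp(position, orientation): joint-space move of the TCP to a pose.
- movel(position, orientation=None, speed=0.15, guard=None): straight line of the TCP; orientation=None keeps the orientation; speed is the mean speed in m/s. With guard (N) it stops when the force on the tool has changed by that much, and returns True; else False.
- move_j(angles): joint-space move.
- move_gripper(opening): finger opening in m; the grip force is fixed at half the most; returns when the fingers have stopped.
- dwell(seconds).
- solve_ik(position, orientation): joint angles nearest the present ones, or None.
- observe(): the state.
- capture(name): name is "scene" or "top" or "wrist"; returns a dict with "color" (384x512x3 uint8, red, green, blue), "intrinsics" (3x3 intrinsics, pixels), "R" (3x3) and "t" (3): a world point X has camera coordinates R X + t; the wrist camera has in their place "hand_eye" (4x4, takes a point from camera to tool coordinates, whose origin is the TCP and whose axes are the flange's). Camera axes: x right, y down, z forward; pixel columns grow to the right and rows downward; lengths in m; the calibration is good to about 2 mm. A picture is of the moment at which its call begins: read the wrist's pose just before it. There is no depth.
A pose or a line that the arm cannot do raises IKError and nothing moves.
- close_job(): hands the job in, once; it reports no verdict.
The state is a dict: "time": time; "joint_pos": joint angles; "joint_vel": joint speeds; "joint_torque": joint torques, N m; "ee_pos": TCP position; "tool_rot": TCP orientation; "wrist_force": force on the tool from outside, world axes, zero at the start; "moment": the same for the moment, N m; "opening": finger opening in m.
Only numpy, scipy, OpenCV 4.12 (cv2) and the standard library are available. Lean on these libraries where they do the work, as an engineer would, in place of code of your own. Each camera call takes 0.05 s, during which the arm holds its last target.

### The job

The coffee brewer and the water boiler share one feed, so their two large breakers on the power board carry a sliding interlock plate that lets only one of them be on. Brewing is finished: change the feed over from the brewer, which is on now, to the boiler, without forcing a toggle that is blocked. Leave the three small breakers on, and do not upset or push aside the crockery around the board.

Things in the scene. Friction and masses are not known exactly. Their poses are not given: they have to be found in the camera images.
- board: Portable power board: black rubber case 360 (left-right) x 206 mm, standing open on the counter, its face sloping 12 deg towards the robot side. Origin: centre of its foot, x away from the robot side, y left. Two large breakers in the middle (brewer and boiler, either may be left or right), three small ones right of them; left only low lamps and a meter.
- face: The board's sloping sheet-metal face. Origin: its centre, 85 mm above the counter; z square out of the face, x up the slope, y left along the row of breakers. Offsets called 'on the face' are in this frame. Large breakers: centres x=0, y=+50 and -50 mm; dark covers 112 (x) x 76 mm, 6 mm proud of the face. The rim round the face is 8 mm high.
- breaker_boiler: The water boiler's large breaker, same as the brewer's. Origin: on the face under its handle (x=0, y=+50 or -50 mm on the face); axes level, as the board's. Its handle leans down-slope when off.
- toggle_brewer (a joint): Brewer's handle, on at the start: 0.90 = on (leans up-slope), 0 = off (down-slope). Turns about the face's y, pivot 8 mm below the face. Over-centre: past the middle (0.45) it snaps to the far end by itself, released before it springs back. A push of about 5 N at mid-handle throws it.
- toggle_boiler (a joint): Boiler's handle, off at the start: 0 = off (leans down-slope), 0.90 = on (up-slope). Pivot and snap as the brewer's. While the interlock plate lies in its way it is stopped after about 0.15 rad.
- brewer_tip (a point): Centre of the top end of the brewer's handle, a grey paddle 22 mm wide (y), 9 to 12 mm thick, 44 mm from pivot to here. When on it lies at x=+19, when off at x=-19, both z=32 mm on the face.
- boiler_tip (a point): Centre of the top end of the boiler's handle, a grey paddle 22 mm wide (y), 9 to 12 mm thick, 44 mm from pivot to here. When on it lies at x=+19, when off at x=-19, both z=32 mm on the face.
- plate (a joint): Interlock plate: flat steel slide 86 mm long (y) over both covers, x=-1 to +39, z=9 to 12 mm on the face. Value: shift along the face's +y, -0.016 to +0.016 m (stops). It blocks the on position of the breaker it is shifted towards and frees the other when shifted over 6 mm, best to its stop. A handle that is on keeps it from passing. About 2 N of friction, stays where left.
- knob (a point): The plate's upright steel knob, 14 mm diameter, z=12 to 36 mm on the face; this point is on its axis at mid-height: x=22, y = the plate's shift, z=24 mm on the face. Push or pinch it to slide the plate.
- small1 (a joint): Small breaker handle at y=-112 mm on the face, 13 mm wide, standing 20 mm above the face. 0.70 rad = on (as at the start), 0 = off. Leave on.
- small2 (a joint): Small breaker handle at y=-130 mm on the face, 13 mm wide, standing 20 mm above the face. 0.70 rad = on (as at the start), 0 = off. Leave on.
- small3 (a joint): Small breaker handle at y=-148 mm on the face, 13 mm wide, standing 20 mm above the face. 0.70 rad = on (as at the start), 0 = off. Leave on.
- tumbler: Glass tumbler, 62 mm across, 120 mm high, on the counter right of the board. Origin: centre of its foot.
- mug: White mug, 80 mm across, 92 mm high, left of the board. Origin: centre of its foot.
- sugar_bowl: White lidded sugar bowl, 94 mm across, 86 mm high, right of the board, on the robot's side. Origin: centre of its foot.
- milk_jug: Steel milk jug, 72 mm across, 92 mm high, with a handle, beyond the board's left end. Origin: centre of its foot.

How it is judged:
At the end, for the whole second after the job is handed in: The brewer's handle is fully off (below 0.1 rad) and the boiler's handle fully on (above 0.8 rad); the three small breakers are still on (above 0.6 rad) (value of joint toggle_brewer below 0.1 rad and value of joint toggle_boiler above 0.8 rad and value of joint each of small1, small2, small3 above 0.6 rad); the robot touches nothing.
It fails at once if a blocked toggle is forced: the boiler's handle presses on the interlock plate with more than 50 N (contact force between breaker_boiler and face above 50 N).
It fails at once if a small breaker is switched off (value of joint any of small1, small2, small3 below 0.3 rad).
It fails at once if crockery is tipped over 0.5 rad or pushed more than 40 mm (angle between any of tumbler, mug, sugar_bowl, milk_jug's own z axis and vertical above 0.5 rad or distance of any of tumbler, mug, sugar_bowl, milk_jug from where it was at the start of the episode above 0.04 m).
It also fails if it takes over 42 s, if anything falls off the work surface, if the arm or the gripper's body presses on something with over 40 N, if the wrist force passes 120 N, or if a joint passes its speed limit or range.

## Working session

There is one attempt and no reset: what is moved stays moved. The work goes in short steps, each a Python script; the robot and the scene stay as the last script left them, time stands still between calls to the robot, and variables do not carry over. Pictures are saved under pics/ and viewed, and the job is handed in when it is done.

```bash
mkdir -p pics
python3 - <<'E'
from rig import *
import cv2, numpy as np
o=observe(); print(o)
for n in ("scene","top","wrist"):
    c=capture(n); cv2.imwrite(f"pics/{n}0.png",c["color"][:,:,::-1]); np.savez(f"pics/{n}0.npz",**c)
    print(n,[ (k,np.round(v,4).tolist()) for k,v in c.items() if k!="color"])
E
```

```text
{'time': 0.0, 'joint_pos': array([-1.36925836e+00,  5.28321250e-02,  1.40171501e+00, -1.92388352e-05,
        1.68858048e+00, -7.03048269e-02]), 'joint_vel': array([ 0.00148689,  0.00181906, -0.00040142,  0.00014701,  0.00075945,
       -0.0005748 ]), 'joint_torque': array([ 9.13474705e-04, -3.81664574e+01, -3.60185838e+01, -7.05866887e-05,
        6.13609140e-03, -2.46095061e-05]), 'ee_pos': array([ 0.14092206, -0.50542988,  0.23047975]), 'tool_rot': array([-3.11110161e+00, -4.25485200e-01,  1.87952462e-04]), 'wrist_force': array([0.15152497, 0.29541902, 0.42703324]), 'moment': array([ 0.09964103, -0.02810179, -0.0198604 ]), 'opening': 0.08511361760369623}
scene [('intrinsics', [[364.8631, 0.0, 257.6593], [0.0, 364.8631, 189.1187], [0.0, 0.0, 1.0]]), ('R', [[-0.7115, 0.7027, 0.0029], [0.5956, 0.6053, -0.528], [-0.3728, -0.3739, -0.8492]]), ('t', [0.3884, -0.2974, 1.3941])]
top [('intrinsics', [[444.6799, 0.0, 252.6379], [0.0, 444.6799, 193.2066], [0.0, 0.0, 1.0]]), ('R', [[-0.0137, -0.9999, 0.0032], [-0.9771, 0.0128, -0.2124], [0.2123, -0.006, -0.9772]]), ('t', [0.0314, 0.5899, 1.0223])]
wrist [('intrinsics', [[287.3872, 0.0, 256.8196], [0.0, 287.3872, 193.5807], [0.0, 0.0, 1.0]]), ('hand_eye', [[0.0009, -0.9443, -0.3289, 0.0846], [1.0, 0.0012, -0.0008, 0.0001], [0.0012, -0.3289, 0.9443, -0.142], [0.0, 0.0, 0.0, 1.0]])]
```

View pics/scene0.png

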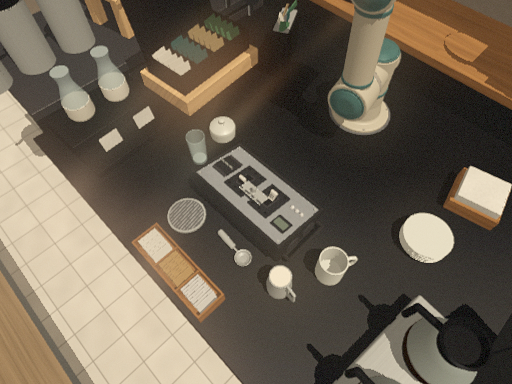

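View pics/top0.png

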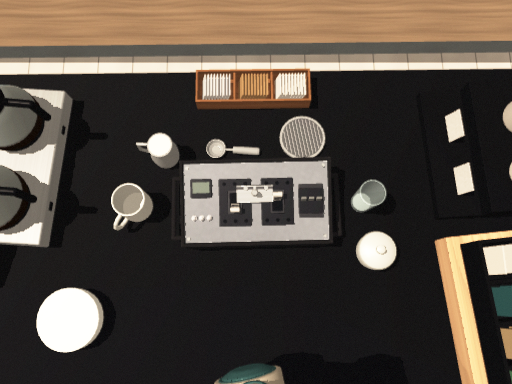

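Run:
```python
import cv2
a=cv2.imread("pics/top0.png")[145:260,170:345]; cv2.imwrite("pics/topz.png",cv2.resize(a,None,fx=4.5,fy=4.5,interpolation=cv2.INTER_CUBIC))
a=cv2.imread("pics/scene0.png")[135:260,180:330]; cv2.imwrite("pics/scz.png",cv2.resize(a,None,fx=4.5,fy=4.5,interpolation=cv2.INTER_CUBIC))
```

```text
(no output)
```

View pics/topz.png

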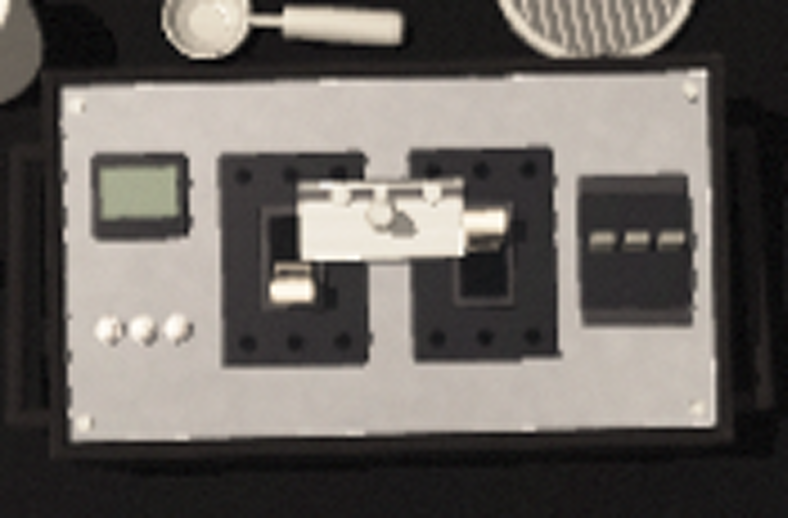

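View pics/scz.png

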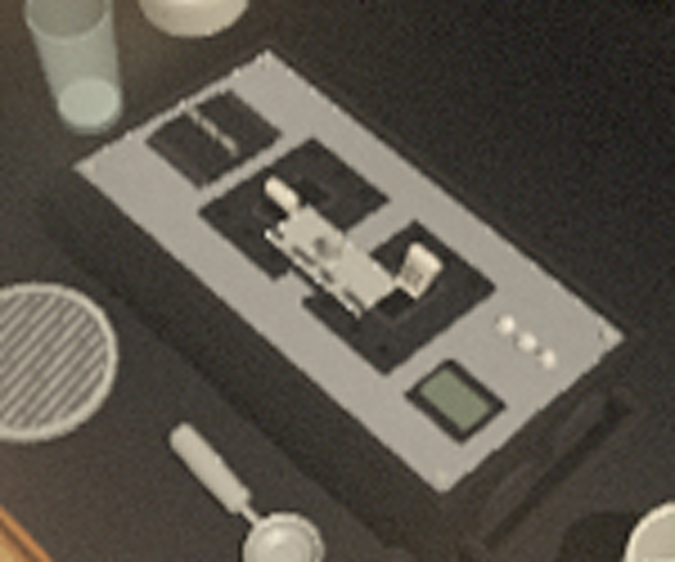

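```bash
cat > fit.py <<'E'
import numpy as np, cv2
from scipy.optimize import least_squares
from scipy.spatial.transform import Rotation as Ro
T=np.array([[220,153],[366,151],[368,363],[223,365],[410,150],[551,148],[557,354],[414,359]],float)
S=np.array([[303,300],[387,373],[495,287],[413,220],[200,210],[277,278],[388,200],[313,138]],float)
mT=np.array([[56,88],[56,12],[-56,12],[-56,88],[56,-12],[56,-88],[-56,-88],[-56,-12]])
mS=np.array([[56,12],[56,88],[-56,88],[-56,12],[56,-88],[56,-12],[-56,-12],[-56,-88]])
uT=(T+.5)/4.5-.5+[170,145]; uS=(S+.5)/4.5-.5+[180,135]
def m3(m): return np.c_[m,np.full(len(m),6)]/1000
def pose(p):
    return Ro.from_euler('z',p[2]).as_matrix()@Ro.from_euler('y',-np.deg2rad(12)).as_matrix(), np.array([p[0],p[1],p[3]])
cT=np.load('pics/top0.npz'); cS=np.load('pics/scene0.npz')
def proj(c,X):
    x=(c['R']@X.T).T+c['t']; x=x@c['intrinsics'].T; return x[:,:2]/x[:,2:]
def res(p,w):
    if len(p)==3: p=np.r_[p,.085]
    R,t=pose(p); r=[]
    if 'T' in w: r.append(proj(cT,m3(mT)@R.T+t)-uT)
    if 'S' in w: r.append(proj(cS,m3(mS)@R.T+t)-uS)
    return np.vstack(r).ravel()
for w in('T','S','TS'):
  for p0 in ([.4,0,0],[.4,0,0,.085]):
    s=least_squares(res,p0,args=(w,)); print(w,np.round(s.x,4),'rms',np.sqrt(np.mean(s.fun**2)))
    if w=='TS' and len(p0)==3: np.save('face.npy',s.x); print(np.round(s.fun.reshape(-1,2),1).tolist())
E
python3 fit.py
```

```text
T [0.5657 0.016  0.0091] rms 0.3850002857207964
T [0.5676 0.0159 0.0091 0.0753] rms 0.3060859704764165
S [0.5677 0.0166 0.018 ] rms 0.41103249854605683
S [0.5595 0.0083 0.0178 0.0659] rms 0.21118405162720646
TS [0.5664 0.0161 0.0121] rms 0.47655419570988095
[[-0.3, -0.3], [-0.7, -0.6], [0.0, -0.4], [0.2, -0.1], [-0.3, -0.6], [0.4, -1.0], [0.2, 0.5], [-0.0, 0.2], [-0.3, -0.2], [-0.2, -0.1], [0.9, -0.4], [0.8, -0.4], [-0.5, -0.4], [-0.2, -0.2], [0.8, -0.6], [0.3, -0.8]]
TS [0.5663 0.0157 0.0122 0.0818] rms 0.3742980940763637
```

```bash
cat > h.py <<'E'
from rig import *
import numpy as np, cv2
from scipy.spatial.transform import Rotation as Ro
p=np.load('face.npy')
R=Ro.from_euler('z',p[2]).as_matrix()@Ro.from_euler('y',-np.deg2rad(12)).as_matrix(); t=np.array([p[0],p[1],.085])
def F(x,y,z): return t+R@(np.array([x,y,z])/1000)
rv=Ro.from_matrix(R@np.diag([1,-1,-1])).as_rotvec()
def inF(X): return np.round(((X-t)@R)*1000,1)
def stat(s=''):
    o=observe(); print(s,'t',round(o['time'],2),'face mm',inF(o['ee_pos']),'F',np.round(o['wrist_force'],1),'open',round(o['opening'],3))
def snap(n,name):
    o=observe(); c=capture(n); cv2.imwrite(f'pics/{name}.png',c['color'][:,:,::-1]); np.savez(f'pics/{name}.npz',pos=o['ee_pos'],rot=o['tool_rot'],**c); return o,c
E
python3 - <<'E'
from h import *
for q in [(0,0,150),(45,-50,70),(45,-50,18),(7,-50,18),(22,55,18),(-45,50,18)]:
    print(q,F(*q).round(3),solve_ik(F(*q),rv))
move_gripper(0.0)
move_ptp(F(-20,0,190),rv); stat()
o,c=snap('wrist','w1')
E
```

```text
(0, 0, 150) [0.535 0.016 0.232] [-0.04587158 -0.08245892  1.54527503  0.01211409  1.46968638  1.51283912]
(45, -50, 70) [ 0.596 -0.034  0.163] [-0.13197189  0.12726572  1.4701005   0.03069616  1.33700186  1.42269035]
(45, -50, 18) [ 0.607 -0.033  0.112] [-0.12914262  0.19787051  1.4957221   0.03094936  1.24073426  1.42254012]
(7, -50, 18) [ 0.57  -0.034  0.104] [-0.13936786  0.10470329  1.61583026  0.03349084  1.21413358  1.41086558]
(22, 55, 18) [0.583 0.071 0.107] [ 0.06400321  0.14793013  1.56200784 -0.01146962  1.22250988  1.62545501]
(-45, 50, 18) [0.518 0.066 0.093] [ 0.06055722 -0.01972474  1.76709602 -0.0108637   1.1850409   1.62225708]
 t 3.18 face mm [-20.   -0.6 189.9] F [ 0.   0.1 -0. ] open -0.0
```

View pics/w1.png

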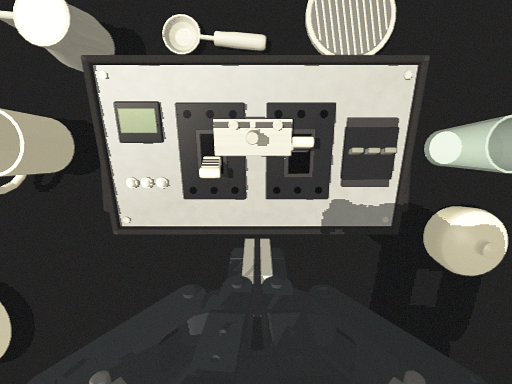

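The wrist view shows the left handle (210,167) off, so that is the boiler. The right handle (302,143) is on, so that is the brewer. The plate is shifted left, with the knob at about (253,138). I'll check this against the fit by casting rays.

Run:
```python
from h import *
d=np.load('pics/w1.npz'); 
Tm=np.eye(4); Tm[:3,:3]=Ro.from_rotvec(d['rot']).as_matrix(); Tm[:3,3]=d['pos']; M=Tm@d['hand_eye']
def cast(u,z):
    r=M[:3,:3]@np.linalg.inv(d['intrinsics'])@[*u,1]; o=M[:3,3]
    r=R.T@r; o=R.T@(o-t); s=(z/1000-o[2])/r[2]; return np.round((o+s*r)*1000,1)
for n,u,z in [('L TL',(177,103),6),('L BR',(246,198),6),('R TL',(267,103),6),('R BR',(335,198),6),('knob',(252,137),36),('brewer tip',(311,143),32),('boiler tip',(209,174),32),('small1',(356,151),20)]: print(n,cast(u,z))
```

```text
L TL [54.7 85.8  6. ]
L BR [-54.8  12.5   6. ]
R TL [ 54.6 -11.6   6. ]
R BR [-54.8 -95.    6. ]
knob [22.4  4.3 36. ]
brewer tip [ 15.7 -57.   32. ]
boiler tip [-17.7  51.   32. ]
small1 [   5. -109.   20.]
```

Cover corners agree with the fit to about 2 mm. The plate is at about +4 mm, up against the brewer's handle but not at its stop. Next I'll throw the brewer off.

Run:
```python
from h import *
move_ptp(F(46,-52,60),rv)
movel(F(46,-52,20),rv,guard=15); stat('down')
print(movel(F(7,-52,20),rv,speed=.06,guard=25)); stat('pushed')
movel(F(10,-52,20),rv); movel(F(10,-52,75),rv); 
move_ptp(F(-20,0,190),rv); stat()
snap('wrist','w2')
```

```text
down t 4.32 face mm [ 46.5 -51.6  21.5] F [ 0.1 -0.6  0.4] open 0.0
False
pushed t 5.12 face mm [  7. -52.  20.] F [ 0.1 -0.3 -0.2] open 0.0
 t 6.47 face mm [-20.4   0.2 189. ] F [-0.2  0.4 -0.6] open -0.0
```

View pics/w2.png

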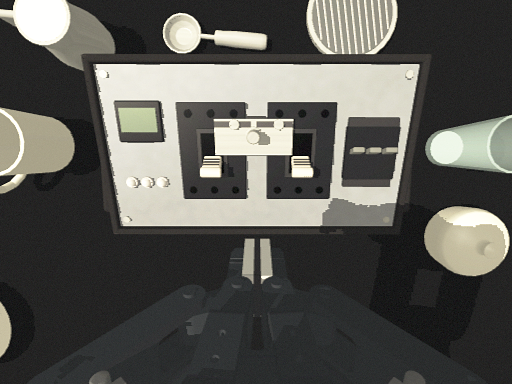

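The brewer's handle, tip at about (302,174), now leans down-slope, so it is off. The knob is still at (253,138). Next I'll slide the plate right.

Run:
```python
from h import *
move_ptp(F(24,42,60),rv)
movel(F(24,42,20),rv,guard=15); stat('down')
print(movel(F(24,-4,20),rv,speed=.05,guard=12)); stat('pushed')
o=observe(); y=inF(o['ee_pos'])[1]
movel(F(24,y+6,20),rv); movel(F(24,y+6,75),rv)
move_ptp(F(-20,0,190),rv); stat()
snap('wrist','w3')
```

```text
down t 7.56 face mm [24.6 41.6 21.4] F [0.3 0.3 0.6] open -0.0
True
pushed t 8.29 face mm [24.3  5.1 20.4] F [-0.2  6.9  2.9] open -0.0
 t 9.62 face mm [-2.040e+01 -1.000e-01  1.891e+02] F [-0.3 -0.2 -0. ] open 0.0
```

View pics/w3.png

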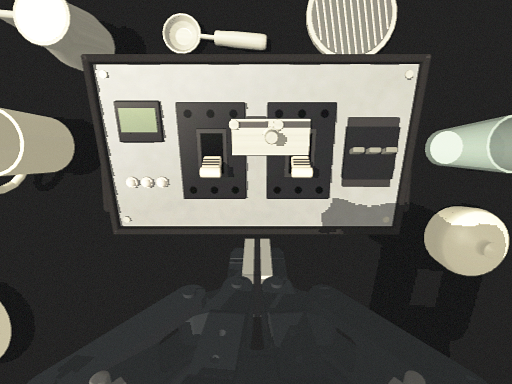

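The plate now spans columns 231 to 311, with the knob at (271,138). That is a shift of about -15 mm, at its stop, and the boiler's slot is clear. Next I'll throw the boiler on.

Run:
```python
from h import *
move_ptp(F(-47,52,60),rv)
movel(F(-47,52,20),rv,guard=15); stat('down')
print(movel(F(-7,52,20),rv,speed=.06,guard=20)); stat('pushed')
movel(F(-11,52,20),rv); movel(F(-11,52,75),rv)
move_ptp(F(-20,0,190),rv); stat()
snap('wrist','w4')
```

```text
down t 10.71 face mm [-45.9  51.6  21.3] F [-0.3  0.5  0.3] open -0.0
False
pushed t 11.53 face mm [-7.2 52.  19.9] F [-0.7 -0.4 -0.1] open 0.0
 t 12.87 face mm [-20.4  -0.2 188.9] F [ 0.9  0.  -0.6] open 0.0
```

View pics/w4.png

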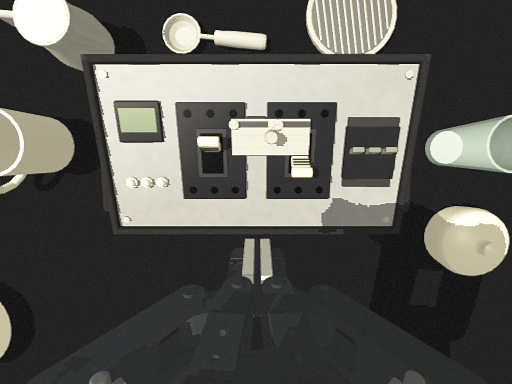

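The boiler's tip (208,143) is on the same row the brewer's was when on. The brewer's tip (302,173) is off, the small breakers on row 151 haven't changed, and the crockery hasn't moved. I'll hand it in.

```bash
python3 -c "
from rig import *
print(close_job())"
```

```text
the job is handed in; nothing more can be done
None
```

The feed is changed over from the brewer to the boiler, and the job was handed in at about 13 s of the 42 s allowed. No verdict is reported back.

- **Sequence:** I pushed the brewer's handle off and slid the interlock plate right. The force guard stopped that push at about -15 mm, which matches the plate's stop. I then pushed the boiler's handle on through its cleared slot. The 25 N and 20 N force guards on the two handle pushes never tripped.
- **Final wrist picture:** The boiler's handle leans up-slope, on the same image row as the brewer's when it was on. The brewer's leans down-slope. The three small breakers and the crockery in view look unchanged. The gripper was clear, about 190 mm off the face, with near-zero wrist force.
- **Disagreements:**
  - At the start the plate was at about +4 mm, against the brewer's handle, not at its +16 mm stop as I first assumed. That did not change the plan.
  - The top and scene cameras put the board's turn at 0.009 and 0.018 rad. I used the joint fit of 0.012.
  - The wrist view agreed with that fit to about 2 mm, except one cover corner that was 7 mm out, probably a misread pixel.

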